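# Clamp a gel cassette in its casting stand: find the screw's thread and start it one turn

## Task

Slide the gel cassette (the glass sandwich with blue edge strips) up out of the drying rack, stand it gently in the groove of the grey casting stand, push it along the groove until it meets the end post under the clamp screw, and let go of it. Then start the clamp screw so that it cannot cross-thread: turn its black knob backward (anticlockwise seen from above) until the screw drops into its thread, then forward (clockwise) one full turn, so that it is started but does not yet press on the glass. Finish while still gripping the knob, and leave the spare single plate and the other things on the bench alone.

Things in the scene. Friction and masses are not known exactly. Their poses are not given: they have to be found in the camera images.
- rack: white drying rack, fixed; origin under its centre, z up, slots along y. Base 116 x 176 x 12 mm; plates stand on it. Three 11 mm slots at x = -36, 0, +36 mm, formed by end cheeks only (|y| over 57.5 mm, up to 62 mm high); between the cheeks the plates are free on both sides. The cassette is in one outer slot, the spare plate in the other, either way; the middle one is empty.
- cassette_center (a point): centre of the loose gel cassette: two glass plates with blue spacer strips at both ends, 8 mm thick (x), 130 mm long (y), 75 mm high (z), about 140 g, upright; top edge 37.5 mm above this point. Both ends and both faces are alike, so it may go in either end first.
- spare_center (a point): centre of the spare single plate of greenish glass, 5 x 130 x 75 mm, loose and upright in the rack; leave it alone
- stand: grey casting stand, fixed; origin at the underside, z up, groove along y from the end post (face at y = -76 mm) to its open end at y = +114. Base 96 mm wide, 12 high. Groove 11.2 mm wide, bed 14 mm above the bench, clear rails to 30 mm, flared lips to 37 mm (mouth about 23 mm wide). Round boss (45 mm across, 112 to 134 mm up, axis y = -60) overhangs the groove where y is below -37 mm.
- groove_entry (a point): centre of a cassette standing on the groove bed, just clear of the boss and 52 mm short of home: lower it here (or up to 8 mm farther out), then slide it along the stand's negative y. It slides in between two flared guide lips at the end post (11.4 mm apart, 86 mm high), which keep it upright.
- seat_home (a point): centre of the cassette when fully home (stand y = -10 mm): on the groove bed, its end against the end post (1 mm of room). Boss and knob begin 27 mm from here toward the stand's negative y and stand higher than the cassette: while sliding, hold it 30 mm or more to the positive-y side of its centre so that the gripper's body stays clear.
- knob_grip (a point): point on the upright axis of the clamp screw's black knurled knob, 10 mm below its flat top, 18 mm above its underside. Knob 40 mm diameter, 28 mm high, white index line on top and side; it moves up and down with the screw (this point about 173 mm above the bench at the start, 162 mm at the end; boss top at 134 mm).
- screw (a joint): turn of the clamp screw, rad, counted over several turns, growing clockwise from above (forward). It starts from 0.6 to 1.6, not engaged, its thread lying on top of the boss's. Turned back (anticlockwise) through 0 it drops 6 mm by its own weight once the fingers do not hold it up; turned farther back it climbs again. Turns easily, stays where left.
- screw_depth (a joint): how far the screw has gone down, m; 0 at the top of its climb. Right-hand thread, 6 mm pitch, 0.8 mm axial play. Before the drop depth = 0.006 x turn / 6.283 (about 0.001 at the start), after it 0.006 + 0.006 x turn / 6.283, so about 0.012 when started one turn. The travel ends at 0.0165, just above the glass.
- bottle_amber: amber reagent bottle with white cap, 44 x 44 x 85 mm, bystander; origin under its centre
- tubes: blue tube rack with tubes, 62 x 105 x 42 mm, bystander; origin under its centre
- bench_timer: white bench timer, 72 x 62 x 18 mm, bystander; origin under its centre

How it is judged:
By the outcome, as a careful person would: the job done as asked, in the order asked, and still so for the second after the job is handed in, while the arm keeps its last pose, push and grip.
It also fails if it takes over 72 s, if anything falls off the work surface, if the arm or the gripper's body presses on something with over 40 N, if the wrist force passes 120 N, or if a joint passes its speed limit or range.

## Robot

A 7-joint arm with a two-finger parallel gripper is mounted at the origin on a cart in front of the work surface, level with it; the furniture and walls round the work are solid. World frame = base frame: x ahead of the robot, y to its left, z up, the work surface at z = 0. Lengths are in m, angles in degrees, forces in N, time in s.
With the tool pointing down it reaches from about 0.425 to 0.875 m from the base axis. Payload 4.7 kg.
Tool frame: the origin (TCP) lies at the very end of the fingers, on their centre line; the grasp point (between the pads) lies 19 mm behind it; z points along the fingers, y is the direction in which the jaws open and shut (so a half turn about z gives the same grasp; the last joint's range is limited). The gripper opens to 87 mm and grips with 3 to 60 N. Pads are 19 mm wide; open, the fingers measure 117 mm over their backs; the gripper's body (75 mm by 190 mm) begins 51 mm behind the grasp point.
Start: joints at [-70.869, 18.392, -4.016, 83.108, 1.295, 78.541, -3.26], TCP at [0.204, 0.617, 0.223] pointing down, gripper open.
Joint ranges: [-163.93, 163.93], [-17.29, 119.83], [-79.2, 71.16], [3.27, 140.29], [-89.18, 269.18], [5.43, 117.66], [-154.24, 154.24]. Speed limits (degrees/s): [147.25, 147.25, 180, 180, 180, 180, 180].

## Interface

Orientations are given as [roll, pitch, yaw] about the fixed x, y, z axes, in that order (R = Rz(yaw) Ry(pitch) Rx(roll)).
In Python, from cell import monitor, read_camera, camera_info, env, look_for gives the robot as it stands.
- The arm moves only by the tool servo_tool, never from a script. Its argument "commands" is one flat list of numbers, 6 for each row, row after row: the shift along the tool's x, y, z in mm, then the turn, a rotation vector about the tool's x, y, z in degrees. A call has 1 to 10 rows; each row shifts and turns the commanded pose from where the row before left it, along the tool's axes as they then stand; what a row does not reach is not made up. A row lasts 1/10 s, in which the tool goes at most 50 mm and 8.59 degrees, less where a joint would pass 70% of its speed; a pose out of reach is approached as far as the arm can. A call is refused whole if a number of a shift passes 50 or a number of a turn 8.59, either way. A call with a gripper value outside its range is refused whole. "jaw" is the finger opening in mm, from 0 to 87, set as the call begins (left out, the last holds). The fingers move at their own pace and stop on an object; "newtons" is the grip in N (left out, the last holds). Time passes only in rows, so rows that do not move let the fingers close. It gives the time, the measured TCP pose, the force and the opening at its end, in the units of the state.
- monitor.get_obs(): the state, without advancing time (a new reading comes with each control period).
- read_camera(name): name is "scene" or "top" or "wrist"; returns (picture, depth): 420x560x3 uint8, red, green, blue; 420x560 float32, m along the optical axis (not along the pixel's ray), 0 where there is no reading.
- camera_info(name): a dict with "camera_matrix" (3x3 intrinsics, pixels), "R" (3x3) and "t" (3): a world point X has camera coordinates R X + t; the wrist camera has in their place "T_tool_cam" (4x4, takes a point from camera to tool coordinates, whose origin is the TCP and whose axes are the flange's). Camera axes: x right, y down, z forward; pixel columns grow to the right and rows downward; lengths in m; the calibration is good to about 2 mm. A picture is of the moment at which its call begins: read the wrist's pose just before it. camera_info takes no time and is no camera call.
- env.sign_off(): hands the job in, once; it reports no verdict.
Trained networks look in the newest picture that a camera, given by its name, has taken for a name from the list of things; names that differ only in an ending like _2 or _b are one class to them, and where a whole thing is asked for, a point or a joint stands for the part that bears it (a point fixed in the world has none). Each returns a list of dicts, best first, with "conf" (0 to 1); they miss things now and then, are a little off and sometimes report something else, mostly with a low value. They report only what shows in the picture. A call takes as long as a camera call.
- look_for(camera, label): "box" ([left, top, width, height] in pixels, round what is visible of it).
The state is a dict: "time_s": time; "qpos": joint angles; "joint_velocities": joint speeds; "effort": joint torques, N m; "tool_pos": TCP position; "tool_rot": TCP orientation; "force": force on the tool from outside, world axes, zero at the start; "wrist_torque": the same for the moment, N m; "grip_width": finger opening in m.
Only numpy, scipy, OpenCV 4.12 (cv2) and the standard library are available. Lean on these libraries where they do the work, as an engineer would, in place of code of your own. Each camera call takes 0.05 s, during which the arm holds its last target.

## Working session

There is one attempt and no reset: what is moved stays moved. The work goes in short steps, Python scripts to look and compute and a tool call to move; the robot and the scene stay as the last step left them, time stands still between calls to the robot, and variables do not carry over. Pictures are saved under pics/ and viewed, and the job is handed in when it is done.

Besides the shell and the picture viewer there is one more tool, called after "Call:" as name(argument=value, ...), one argument or row to a line, values as JSON. servo_tool: Moves the arm, as the interface text tells. Its arguments: {"type":"object","properties":{"commands":{"type":"array","items":{"type":"number"}},"jaw":{"type":"number"},"newtons":{"type":"number"}},"required":["commands"]}

```bash
ls; mkdir -p pics
python3 - <<'E'
from cell import monitor, read_camera, camera_info, env, look_for
import cv2
o=monitor.get_obs()
print(o)
for c in ["scene","top","wrist"]:
    p,d=read_camera(c); cv2.imwrite(f"pics/{c}0.png",p[:,:,::-1])
    import numpy as np; np.save(f"pics/{c}0d.npy",d)
    print(c,camera_info(c))
    for n in ["rack","cassette_center","spare_center","stand","knob_grip","bottle_amber","tubes","bench_timer"]:
        if c!="wrist":
            print(n,[(r["box"],round(r["conf"],2)) for r in look_for(c,n)[:2]])
E
```

```text
pics
{'time_s': 0.0, 'qpos': array([-70.86789255,  18.43785869,  -4.01610605,  83.17516698,
         1.29247595,  78.54172328,  -3.2608489 ]), 'joint_velocities': array([-0.00744811,  0.01542527,  0.10549034, -0.02571311,  0.0017028 ,
       -0.07766539, -0.0863903 ]), 'effort': array([ 5.56428495e-04, -4.91274011e+01, -4.03515631e-01, -3.12531781e+01,
       -6.38191542e-02,  4.33324242e-02,  1.67643548e-04]), 'tool_pos': array([0.20420697, 0.61649622, 0.22147288]), 'tool_rot': array([-1.79890358e+02,  3.19850764e-03,  1.61676844e+02]), 'force': array([ 0.99621407, -0.53317739,  0.06781263]), 'wrist_torque': array([-0.0015536 , -0.0187582 ,  0.03714003]), 'grip_width': 0.08716662476789594}
scene {'camera_matrix': array([[480.85770487,   0.        , 278.27669681],
       [  0.        , 480.85770487, 211.76249182],
       [  0.        ,   0.        ,   1.        ]]), 'R': array([[ 0.65358049, -0.75670471,  0.0151829 ],
       [-0.37940554, -0.34492591, -0.85853221],
       [ 0.65489234,  0.55535942, -0.51253481]]), 't': array([-0.35820089,  0.32217372,  1.03549507])}
rack [([174.7, 19
[... 1091 characters left out ...]
 [([230.6, 166.0, 17.5, 17.0], 0.79)]
tubes [([277.3, 134.8, 48.3, 35.1], 0.56)]
bench_timer [([393.0, 248.3, 33.2, 38.7], 0.82), ([137.2, 204.2, 57.6, 19.3], 0.73)]
wrist {'camera_matrix': array([[360.76403203,   0.        , 271.79670816],
       [  0.        , 360.76403203, 211.22956338],
       [  0.        ,   0.        ,   1.        ]]), 'T_tool_cam': array([[ 8.17156535e-05, -9.62003519e-01, -2.73037037e-01,
         7.46070452e-02],
       [ 9.99999956e-01,  1.00357212e-06,  2.95748192e-04,
         7.13526034e-04],
       [-2.84236789e-04, -2.73037049e-01,  9.62003477e-01,
        -1.62214938e-01],
       [ 0.00000000e+00,  0.00000000e+00,  0.00000000e+00,
         1.00000000e+00]])}
```

Run:
```python
import cv2
a=cv2.imread("pics/scene0.png");cv2.imwrite("pics/s0c.png",cv2.resize(a[160:340,150:390],None,fx=3.3,fy=3.3,interpolation=cv2.INTER_CUBIC))
a=cv2.imread("pics/top0.png");cv2.imwrite("pics/t0c.png",cv2.resize(a[110:320,120:440],None,fx=2.5,fy=2.5,interpolation=cv2.INTER_CUBIC))
```

```text
(no output)
```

View pics/s0c.png

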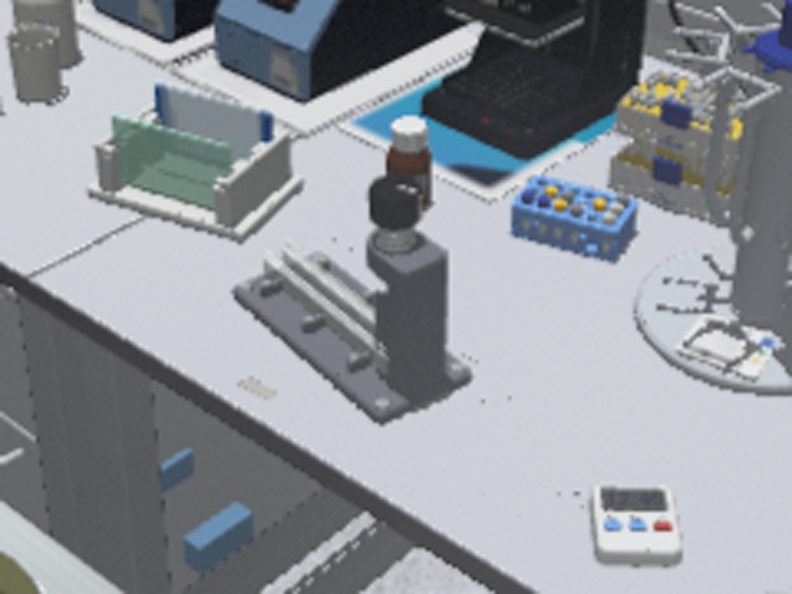

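View pics/t0c.png

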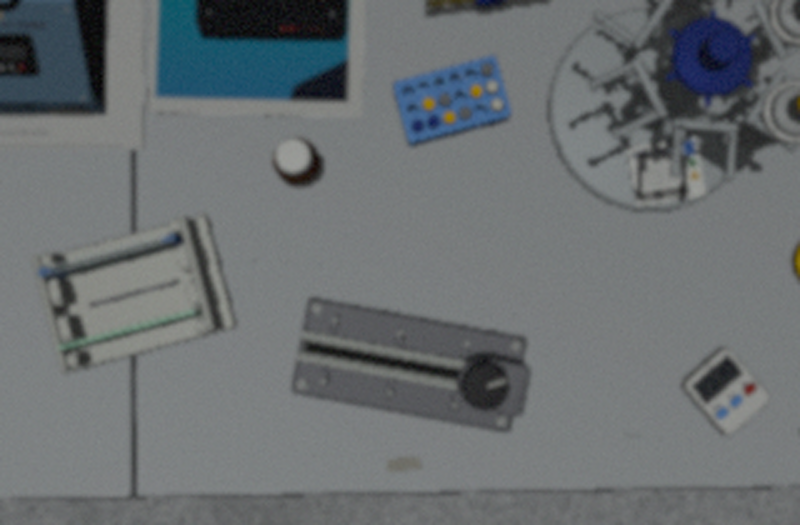

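View pics/wrist0.png

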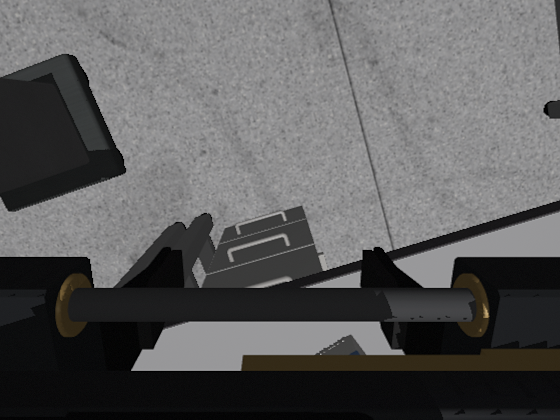

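```bash
cat > h.py <<'E'
import numpy as np, cv2
from scipy.spatial.transform import Rotation as Rn
from cell import monitor, read_camera, camera_info, env, look_for
def pose():
    o=monitor.get_obs(); return np.array(o["tool_pos"]),Rn.from_euler("xyz",o["tool_rot"],degrees=True).as_matrix()
def cam(c,P=None):
    """K, R(cam->world), origin"""
    i=camera_info(c);K=i["camera_matrix"]
    if c=="wrist":
        p,R=P or pose();T=i["T_tool_cam"];return K,R@T[:3,:3],R@T[:3,3]+p
    return K,i["R"].T,-i["R"].T@i["t"]
def plane(C,uv,z):
    K,R,o=C;uv=np.atleast_2d(uv).astype(float)
    r=(R@np.linalg.inv(K)@np.c_[uv,np.ones(len(uv))].T).T
    return o+r*((z-o[2])/r[:,2])[:,None]
def cloud(C,d):
    K,R,o=C;v,u=np.mgrid[:d.shape[0],:d.shape[1]]
    pc=np.stack([(u-K[0,2])/K[0,0]*d,(v-K[1,2])/K[1,1]*d,d],-1)
    X=pc@R.T+o;X[d<=0]=np.nan;return X
def proj(C,X):
    K,R,o=C;X=np.atleast_2d(X);c=(X-o)@R;q=c@K.T;return q[:,:2]/q[:,2:]
E
python3 - <<'E'
from h import *
C=cam("top");d=np.load("pics/top0d.npy");X=cloud(C,d)
def full(u,v): return (120+u/2.5-.3,110+v/2.5-.3)
for n,u,v,z in [("cass endL",42,270,.087),("cass endR",182,238,.087),("spare L",62,346,.087),("spare R",200,310,.087),("knobtop",485,383,.183),("index out",502,380,.183),("stand c1",312,300,.012),("c2",525,340,.012),("c3",508,428,.012),("c4",294,390,.012),("groove open",302,346,.037),("bottle",294,157,.085)]:
    q=full(u,v);print(n,np.round(q),plane(C,q,z).round(4)[0],X[int(round(q[1])),int(round(q[0]))].round(4))
E
```

```text
cass endL [136. 218.] [0.5581 0.351  0.087 ] [0.5575 0.3521 0.0873]
cass endR [192. 205.] [0.5861 0.2217 0.087 ] [0.588  0.2287 0.0543]
spare L [144. 248.] [0.4877 0.3325 0.087 ] [0.4881 0.3323 0.092 ]
spare R [200. 234.] [0.5192 0.2054 0.087 ] [0.5187 0.2108 0.0489]
knobtop [314. 263.] [ 0.4531 -0.0517  0.183 ] [ 0.4529 -0.0524  0.1827]
index out [320. 262.] [ 0.4554 -0.0662  0.183 ] [ 0.4549 -0.0651  0.184 ]
stand c1 [244. 230.] [0.5281 0.1073 0.012 ] [0.5273 0.1086 0.0122]
c2 [330. 246.] [ 0.4857 -0.1023  0.012 ] [ 0.485  -0.1031  0.0112]
c3 [323. 281.] [ 0.3997 -0.084   0.012 ] [ 0.3995 -0.0842  0.0132]
c4 [237. 266.] [0.44   0.1258 0.012 ] [0.4392 0.1266 0.0109]
groove open [240. 248.] [0.4835 0.1155 0.037 ] [0.4831 0.1192 0.0077]
bottle [237. 172.] [0.6608 0.1175 0.085 ] [0.6623 0.1184 0.0823]
```

Call:
servo_tool(
  commands=[-30,-17,-4,0,0,0,-40,-24,-4,0,0,0,-42,-24,-4,0,0,0,-42,-24,-4,0,0,0,-42,-24,-4,0,0,0,-42,-24,-4,0,0,0,-42,-24,-4,0,0,0,-42,-24,-4,0,0,0,-42,-24,-4,0,0,0,-42,-24,-4,0,0,0],
  jaw=60,
  newtons=25,
)

```text
time_s: 1.95
tool_pos: [0.5176, 0.2667, 0.2632]
tool_rot: [179.9, 0.0, 161.7]
force: [-0.2, 0.6, -0.8]
grip_width: 0.0599
```

Call:
servo_tool(
  commands=[-40,-15,0,0,0,8.5,-20,-5,0,0,0,8.5,0,0,0,0,0,8.5,0,0,0,0,0,8.5,0,0,0,0,0,8.5,0,0,0,0,0,8.5,0,0,0,0,0,8.5,0,0,0,0,0,0,0,0,0,0,0,0],
)

```text
time_s: 2.85
tool_pos: [0.5653, 0.228, 0.2626]
tool_rot: [180.0, -0.0, 102.4]
force: [0.5, -0.3, 1.1]
grip_width: 0.06
```

Run:
```python
from h import *
P=pose();print(P[0],monitor.get_obs()["tool_rot"],monitor.get_obs()["qpos"].round(1))
p,d=read_camera("wrist");cv2.imwrite("pics/w1.png",p[:,:,::-1]);np.savez("pics/w1.npz",d=d,p=P[0],R=P[1])
for n in ["cassette_center","spare_center","rack"]: print(n,[(r["box"],round(r["conf"],2)) for r in look_for("wrist",n)[:2]])
```

```text
[0.56533162 0.22802626 0.26262258] [ 1.79993985e+02 -4.53740257e-03  1.02389731e+02] [-42.5  12.8  21.6  86.6  -4.7  81.6  -8.4]
cassette_center [([280.4, 48.9, 18.7, 145.5], 0.89)]
spare_center [([203.3, 47.6, 28.3, 149.4], 0.63)]
rack [([192.0, 34.4, 121.7, 167.1], 0.83), ([204.0, 49.8, 27.8, 148.4], 0.54)]
```

View pics/w1.png

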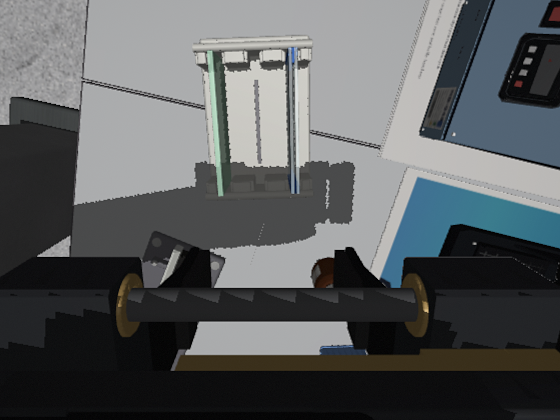

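Run:
```python
from h import *
z=np.load("pics/w1.npz");C=cam("wrist",(z["p"],z["R"]));X=cloud(C,z["d"])
a=cv2.imread("pics/w1.png")
cv2.imwrite("pics/w1c.png",cv2.resize(a[30:210,180:330],None,fx=3.3,fy=3.3,interpolation=cv2.INTER_CUBIC))
for v in range(44,204,10):
    print(v,[int(1000*t) if t==t else -1 for t in X[v,280:306,2]])
```

```text
44 [61, 62, 61, 62, 62, 62, 59, 62, 63, 62, 60, 62, 62, 61, 61, 63, 63, 61, 62, 62, 62, 62, 62, 61, 60, -1]
54 [58, 57, 52, 52, 51, 20, 57, 78, 88, 86, 87, 87, 86, 87, 87, 86, 85, 84, 52, 53, 56, 57, 59, 57, 58, 58]
64 [32, 30, 31, 28, 11, 23, 46, 69, 85, 87, 87, 86, 74, 77, 86, 86, 86, 86, 26, 26, 25, 25, 25, 25, 25, 25]
74 [14, 13, 13, 12, 11, 15, 40, 63, 84, 87, 85, 87, 56, 75, 86, 87, 86, 87, 13, 12, 11, 12, 10, 12, 11, 13]
84 [11, 10, 11, 12, 12, 11, 34, 58, 78, 86, 88, 89, 55, 72, 86, 85, 87, 86, 11, 11, 11, 14, 12, 11, 11, 11]
94 [11, 12, 13, 11, 11, 13, 29, 53, 74, 86, 86, 86, 50, 68, 84, 87, 88, 87, 12, 12, 10, 13, 12, 12, 12, 11]
104 [9, 11, 10, 11, 12, 12, 22, 48, 70, 86, 86, 86, 88, 65, 82, 86, 86, 86, 12, 11, 13, 12, 11, 10, 11, 11]
114 [12, 12, 11, 13, 10, 12, 17, 42, 66, 86, 87, 87, 86, 63, 79, 87, 85, 88, 11, 11, 11, 13, 11, 12, 12, 13]
124 [13, 12, -1, 11, 11, 11, 12, 36, 60, 82, 85, 88, 85, 60, 74, 86, 87, 86, 11, 12, 11, 12, 11, 12, 12, 12]
134 [13, 11, 11, 13, 12, 11, 13, 32, 56, 78, 87, 87, 88, 56, 74, 86, 85, 87, 87, 11, 12, 11, 11, 12, 12, 11]
144 [11, 11, 12, 12, 11, 12, 13, 25, 51, 74, 86, 88, 86, 53, 69, 86, 87, 86, 87, 11, 11, 12, 9, 12, 12, 12]
154 [12, 11, 12, 12, 13, 11, 11, 19, 46, 68, 87, 88, 86, 85, 65, 83, 87, 87, 87, 12, 12, 12, 11, 12, 12, 12]
164 [12, 11, 11, 11, 10, 11, 12, 11, 38, 64, 84, 85, 85, 86, 65, 79, 85, 87, 86, 11, 12, 13, 12, 11, 11, 12]
174 [16, 20, 17, 17, 19, 18, 11, 11, 35, 58, 81, 88, 87, 87, 62, 78, 86, 87, 86, 21, 21, 23, 23, 22, 24, 22]
184 [59, 60, 58, 56, 58, 51, 51, 50, 22, 61, 76, 87, 86, 86, 87, 85, 87, 86, 87, 52, 53, 54, 58, 56, 57, 57]
194 [61, 61, 62, -1, 61, 60, 62, 62, 62, 61, 61, 62, 62, 62, 62, 62, 62, 61, 61, 62, 61, 62, 62, 60, 62, 62]
```

View pics/w1c.png

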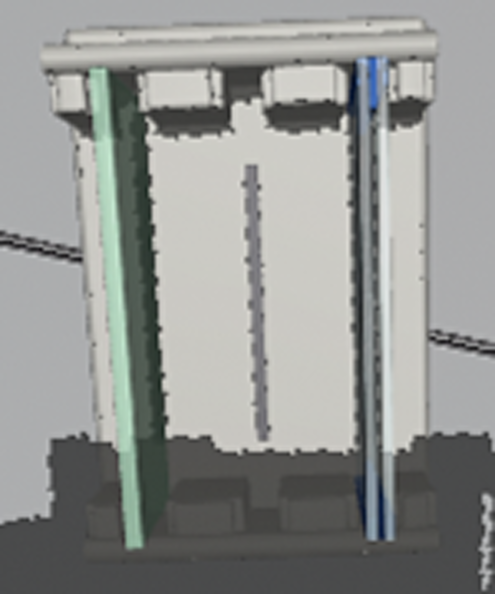

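Run:
```python
from h import *
z=np.load("pics/w1.npz");C=cam("wrist",(z["p"],z["R"]));X=cloud(C,z["d"])
for nm,(u0,u1) in {"cass":(280,306),"spare":(195,235)}.items():
    S=X[45:200,u0:u1].reshape(-1,3);S=S[(S[:,2]>.0835)&(S[:,2]<.092)]
    r=cv2.minAreaRect((S[:,:2]*1000).astype(np.float32));m=np.median(S[:,2])
    c=S[:,:2].mean(0);w,v=np.linalg.eigh(np.cov(S[:,:2].T));d=v[:,1]*np.sign(v[1,1])
    t=(S[:,:2]-c)@d;s=(S[:,:2]-c)@np.array([d[1],-d[0]])
    mid=c+d*(t.max()+t.min())/2+np.array([d[1],-d[0]])*(s.max()+s.min())/2
    print(nm,len(S),m,r,"mean",c,"yaw",np.degrees(np.arctan2(d[1],d[0])),"mid",mid,"len",np.ptp(t),"thick",np.ptp(s),s.min(),s.max())
    P=pose()
    g=mid+.035*d
    dl=P[1].T@np.r_[g-P[0][:2],0];print("grip",g,"shift tool mm",dl*1000)
```

```text
cass 1084 0.08697474237176339 ((572.0567626953125, 293.1203308105469), (8.373505592346191, 129.31509399414062), 14.381613731384277) mean [0.5708465  0.29714607] yaw 104.36705054819474 mid [0.57205853 0.29312052] len 0.1293145617977741 thick 0.00840125600945112 -0.004025371081404782 0.004375884928046337
grip [0.56337388 0.32702593] shift tool mm [9.72179607e+01 1.90984494e+01 1.52359082e-02]
spare 866 0.08698359509774026 ((502.28369140625, 275.1712341308594), (5.375954627990723, 129.79849243164062), 14.396310806274414) mean [0.50158175 0.2788873 ] yaw 104.36194095912833 mid [0.5022981 0.275174 ] len 0.1297991215250402 thick 0.005407333766334028 -0.0029307778476006176 0.0024765559187334097
grip [0.49361648 0.30908019] shift tool mm [ 9.45015046e+01 -5.28790895e+01  7.81560939e-03]
```

Call:
servo_tool(
  commands=[24,5,0,0,0,-1,37,7,10,0,0,-1,37,6,30,0,0,0,0,0,40,0,0,0,0,0,40,0,0,0,0,0,20,0,0,0,0,0,0,0,0,0,0,0,0,0,0,0],
  jaw=50,
)

```text
time_s: 3.85
tool_pos: [0.5604, 0.3285, 0.1231]
tool_rot: [180.0, -0.0, 104.3]
force: [-0.7, 0.0, -0.4]
grip_width: 0.0499
```

Run:
```python
from h import *
P=pose();print(P[0],monitor.get_obs()["tool_rot"],monitor.get_obs()["qpos"].round(1))
g=np.array([.57206,.29312]);t=np.radians(104.37);d=np.array([np.cos(t),np.sin(t)])
print("needed",P[1].T@np.r_[g+.036*d-P[0][:2],.048-P[0][2]]*1000)
```

```text
[0.56043529 0.32848729 0.12306208] [ 1.79977515e+02 -2.55396849e-02  1.04253555e+02] [-46.7  22.2  17.8  90.9  -7.2  68.  -13.2]
needed [-1.17422197  2.45632331 75.06253773]
```

Call:
servo_tool(
  commands=[-1,2.5,5,0,0,0,0,0,20,0,0,0,0,0,20,0,0,0,0,0,20,0,0,0,0,0,10,0,0,0,0,0,0,0,0,0,0,0,0,0,0,0],
  jaw=30,
)

```text
time_s: 4.55
tool_pos: [0.5639, 0.3275, 0.0489]
tool_rot: [179.9, -0.0, 104.2]
force: [-0.5, 0.3, 0.8]
grip_width: 0.0304
```

Call:
servo_tool(
  commands=[0,0,0,0,0,0,0,0,0,0,0,0,0,0,0,0,0,0,0,0,0,0,0,0,0,0,0,0,0,0,0,0,0,0,0,0],
  jaw=0,
  newtons=30,
)

```text
time_s: 5.15
tool_pos: [0.5632, 0.3272, 0.0481]
tool_rot: [180.0, -0.0, 104.2]
force: [-0.7, -0.2, 3.8]
grip_width: 0.0079
```

Call:
servo_tool(
  commands=[0,0,-3,0,0,0,0,0,-7,0,0,0,0,0,-10,0,0,0,0,0,-15,0,0,0,0,0,-20,0,0,0,0,0,-20,0,0,0,0,0,-15,0,0,0,0,0,-10,0,0,0,0,0,0,0,0,0,0,0,0,0,0,0],
)

```text
time_s: 6.15
tool_pos: [0.5627, 0.327, 0.1472]
tool_rot: [-180.0, 0.0, 104.2]
force: [-0.6, -0.1, -1.7]
grip_width: 0.0078
```

Run:
```python
from h import *
P=pose();o=monitor.get_obs();print(P[0],o["tool_rot"],o["force"],o["grip_width"])
p,d=read_camera("wrist");cv2.imwrite("pics/w2.png",p[:,:,::-1]);np.savez("pics/w2.npz",d=d,p=P[0],R=P[1])
p,d=read_camera("scene");cv2.imwrite("pics/s2.png",cv2.resize(p[130:340,150:390,::-1],None,fx=2.7,fy=2.7))
```

```text
[0.56271375 0.32695351 0.14721886] [-1.79969108e+02  7.80359764e-03  1.04186043e+02] [-0.64877062 -0.099147   -1.68372905] 0.007789714161560986
```

View pics/w2.png

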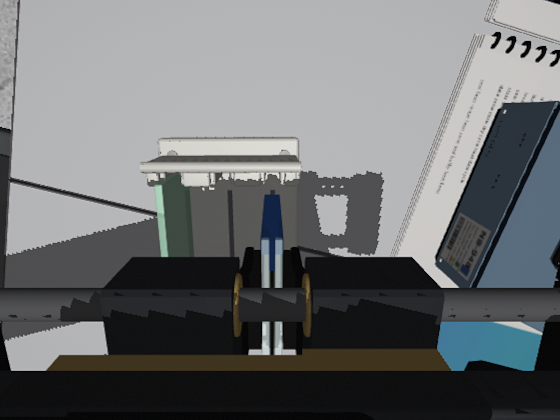

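View pics/s2.png

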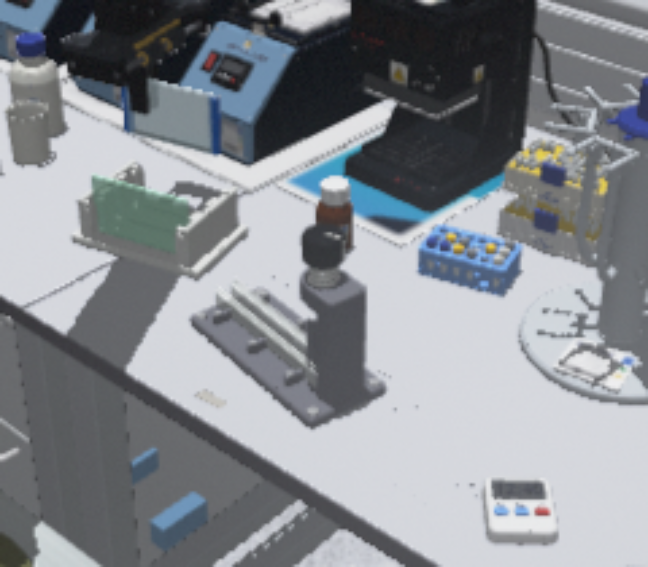

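Call:
servo_tool(
  commands=[0,0,-15,0,0,0,0,0,-25,0,0,0,-20,-12,-10,0,0,0,-36,-22,-10,0,0,0,-38,-23,-10,0,0,0,-38,-23,-10,0,0,0,-38,-23,-10,0,0,0,-38,-23,-10,0,0,0,-38,-23,-10,0,0,0,-37,-23,0,0,0,0],
)

```text
time_s: 7.25
tool_pos: [0.4657, 0.0085, 0.2598]
tool_rot: [179.8, -0.0, 104.1]
force: [0.6, -0.9, -1.6]
grip_width: 0.0078
```

Call:
servo_tool(
  commands=[-20,-12,0,0,0,6,0,0,0,0,0,6,0,0,0,0,0,6.7,0,0,0,0,0,6,0,0,0,0,0,0,0,0,0,0,0,0],
)

```text
time_s: 7.85
tool_pos: [0.4589, -0.012, 0.258]
tool_rot: [180.0, -0.0, 79.6]
force: [0.2, 0.1, -1.6]
grip_width: 0.0077
```

Run:
```python
from h import *
P=pose();o=monitor.get_obs();print(P[0],o["tool_rot"],o["force"],o["grip_width"],o["qpos"].round(1))
p,d=read_camera("wrist");cv2.imwrite("pics/w3.png",p[:,:,::-1]);np.savez("pics/w3.npz",d=d,p=P[0],R=P[1])
print([(r["box"],round(r["conf"],2)) for r in look_for("wrist","stand")[:2]])
```

```text
[ 0.45886659 -0.01198588  0.25801351] [ 1.79976423e+02 -1.94421074e-02  7.96005875e+01] [ 0.21491536  0.05005532 -1.6178476 ] 0.007746951635487246 [-32.3  -7.9  27.9 106.6   3.7  80.4 -15.7]
[([226.2, 45.2, 92.0, 203.5], 0.96)]
```

View pics/w3.png

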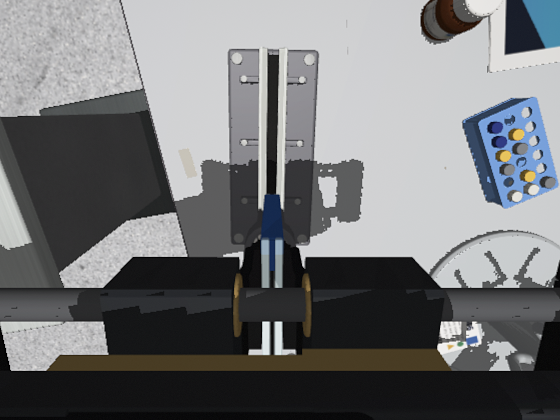

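```bash
cat > st.py <<'E'
from h import *
z=np.load("pics/w3.npz");P=(z["p"],z["R"]);C=cam("wrist",P);X=cloud(C,z["d"])
L=[];R_=[];G=[]
for v in range(60,185,8):
    Z=X[v,:,2]
    print(v,[int(1000*t) if t==t else -1 for t in Z[256:292]])
for v in range(58,190,2):
    Z=X[v,215:335,2]; i=np.where((Z>.007)&(Z<.05))[0]+215
    L.append(X[v,i[0]]);R_.append(X[v,i[-1]])
    row=X[v,255:295]; r=np.where(row[:,2]>.033)[0]
    if len(r)>2:
        G.append(row[r[0],:2]/2+row[r[-1],:2]/2)
L,R_,G=map(np.array,(L,R_,G))
def fit(A):
    x,y=A[:,0],A[:,1]
    for _ in range(3):
        p=np.polyfit(y,x,1);e=x-np.polyval(p,y);k=abs(e)<2.5*e.std()+1e-4;x,y=x[k],y[k]
    return p,e.std()
for A in (L,R_,G): p,s=fit(A);print("x=a y+b",p,"rms",s,"yaw",-np.degrees(np.arctan(p[0])),len(A))
pl,pr,pg=fit(L)[0],fit(R_)[0],fit(G)[0]
pm=(pl+pr)/2;print("width",(pr[1]-pl[1]+(pr[0]-pl[0])*.05)*np.cos(np.arctan(pm[0])))
for y in (.0,.05,.1): print(y,np.polyval(pm,y),np.polyval(pg,y))
# end edge
E_=[]
for u in list(range(236,258))+list(range(290,312)):
    i=np.where((X[30:80,u,2]>.007)&(X[30:80,u,2]<.05))[0]
    if len(i):E_.append(X[30+i[0],u])
E_=np.array(E_);th=np.arctan(-pm[0]);d=np.array([-np.sin(-th)*-1,np.cos(th)]) 
d=np.array([pm[0],1])/np.hypot(pm[0],1)
s=E_[:,:2]@d;print("end along d",np.median(s),s.std(),"d",d,"yaw",np.degrees(np.arctan2(d[1],d[0]))-90)
off=.048; n=np.array([d[1],-d[0]])
c=np.array([np.polyval(pm,.05),.05])@n
o=d*(np.median(s)-.114)+n*c;print("stand origin",o,"knob est",o-.06*d,"entry",o+.042*d,"home",o-.01*d)
E
python3 st.py
```

```text
60 [10, 12, 13, 37, 36, 38, 35, 35, 34, 32, 29, 30, 14, 14, 13, 15, 14, 14, 14, 14, 13, 16, 21, 31, 31, 32, 34, 36, 37, 35, 34, 30, 12, 11, 13, 12]
68 [11, 11, 12, 35, 36, 36, 34, 35, 34, 30, 30, 20, 13, 14, 14, 14, 13, 13, 14, 13, 14, 13, 28, 29, 32, 34, 34, 36, 36, 37, 36, 11, 12, 11, 11, 11]
76 [-1, 22, 29, 37, 35, 36, 36, 35, 33, 31, 29, 14, 15, 13, 13, 16, 15, 15, 13, 15, 14, 14, 28, 30, 33, 33, 35, 37, 37, 36, 30, 10, 11, 12, 11, 11]
84 [12, 12, 29, 38, 37, 37, 36, 34, 32, 31, 31, 14, 12, 15, 12, 14, 14, 14, 13, 13, 14, 15, 30, 31, 31, 34, 36, 36, 37, 36, 29, 11, 13, 13, 11, 13]
92 [11, 12, 29, 34, 36, 36, 35, 35, 32, 32, 30, 14, 13, 13, 15, 13, 14, 13, 12, 13, 12, 14, 30, 30, 31, 34, 35, 35, 36, 36, 29, 11, 11, 11, 12, 11]
100 [13, 12, 29, 36, 35, 37, 37, 32, 32, 32, 30, 14, 14, 15, 13, 13, 13, 12, 13, 13, 14, 13, 30, 32, 34, 33, 34, 36, 37, 35, 29, 12, 12, 12, 12, 10]
108 [11, 11, 29, 36, 36, 35, 36, 33, 32, 32, 29, 13, 14, 14, 13, 12, 12, 13, 13, 13, 13, 17, 29, 32, 33, 33, 35, 37, 36, 35, 13, 14, 11, 11, 12, 11]
116 [11, -1, 30, 36, 37, 39, 35, 32, 32, 30, 30, 15, 14, 13, 1
[... 1238 characters left out ...]
 36, 36, 12, 11, 10, 11, 12, 12, 12, 12]
x=a y+b [0.19953914 0.41223236] rms 0.00046364571545765313 yaw -11.284540541927605 66
x=a y+b [0.20016069 0.50849673] rms 0.00043521681287593355 yaw -11.318784774702909 66
x=a y+b [0.19672927 0.46060999] rms 0.00015283236799926796 yaw -11.129628131741113 66
width 0.09442817558752625
0.0 0.4603645426803371 0.46060999447178724
0.05 0.4703570383782931 0.4704464578285119
0.1 0.48034953407624914 0.48028292118523663
end along d 0.21378617113245574 0.00021083158200155128 d [0.19597462 0.98060897] yaw -11.301663680892702
stand origin [0.46223932 0.0093809 ] knob est [ 0.45048084 -0.04945563] entry [0.47047025 0.05056648] home [ 4.60279569e-01 -4.25186412e-04]
```

Run:
```python
from h import *
for f in ("w2","w3"):
    z=np.load(f"pics/{f}.npz");P=(z["p"],z["R"]);C=cam("wrist",P);X=cloud(C,z["d"])
    T=(X-P[0])@P[1]*1000
    S=T[190:255,255:292].reshape(-1,3);S=S[np.isfinite(S[:,0])]
    t=S[(S[:,2]>-60)&(S[:,2]<60)]
    top=t[t[:,2]<t[:,2].min()+200]
    q=t[(abs(t[:,2]+39)<5)]
    print(f,len(t),"top pts",len(q), "x range",q[:,0].min(),q[:,0].max(),"y",q[:,1].min(),q[:,1].max())
    p=np.polyfit(q[:,0],q[:,2],1);print("z slope deg",np.degrees(np.arctan(p[0])),np.polyval(p,0),"y slope",np.degrees(np.arctan(np.polyfit(q[:,0],q[:,1],1)[0])))
    e=t[(t[:,2]>-30)&(t[:,2]<30)];
    print("end face x by z",[(k,round(np.median(e[abs(e[:,2]-k)<4][:,0]),1)) for k in range(-24,30,8) if (abs(e[:,2]-k)<4).any()])
```

```text
w2 1293 top pts 446 x range 23.8208940430028 30.52006113433687 y -4.134308342019729 4.15374336457823
z slope deg 16.474627540478533 -46.29485616217021 y slope 0.7078502226604155
end face x by z [(-24, np.float64(29.9)), (-16, np.float64(29.9)), (-8, np.float64(29.8)), (0, np.float64(29.8)), (8, np.float64(29.9)), (16, np.float64(29.9)), (24, np.float64(29.9))]
w3 1293 top pts 449 x range 23.58493276583011 30.492303618769967 y -4.13515421375524 4.108667369729344
z slope deg 17.16136787964767 -46.71205348734845 y slope 1.5310926985429116
end face x by z [(-24, np.float64(29.9)), (-16, np.float64(29.9)), (-8, np.float64(29.9)), (0, np.float64(29.7)), (8, np.float64(29.9)), (16, np.float64(29.9)), (24, np.float64(29.9))]
```

Call:
servo_tool(
  commands=[20,0,0,0,0,0,30,0,0,0,0,0,30,0.7,0,0,0,0,21.6,0,0,0,0,0.85,0,0,30,0,0,0,0,0,40,0,0,0,0,0,40,0,0,0,0,0,20,0,0,0,0,0,0,0,0,0,0,0,0,0,0,0],
)

```text
time_s: 8.95
tool_pos: [0.4785, 0.0881, 0.1282]
tool_rot: [180.0, -0.0, 78.7]
force: [-0.3, 0.1, -1.1]
grip_width: 0.0076
```

```bash
cat > chk.py <<'E'
from h import *
import sys
y=float(sys.argv[1]);th=np.radians(78.75);d=np.array([np.cos(th),np.sin(th)]);o0=np.array([.46224,.00938])
P=pose();o=monitor.get_obs();print("t",o["time_s"],P[0],o["tool_rot"],o["force"],o["grip_width"],o["qpos"].round(1))
T=np.r_[o0+y*d,.050]
print("need",P[1].T@(T-P[0])*1000,"dyaw(about z)",o["tool_rot"][2]-78.75)
E
python3 chk.py .080
python3 - <<'E'
from h import *
P=pose();p,d=read_camera("wrist");cv2.imwrite("pics/w4.png",p[:,:,::-1]);np.savez("pics/w4.npz",d=d,p=P[0],R=P[1])
E
```

```text
t 8.95 [0.47850011 0.08811504 0.12818637] [ 1.79972760e+02 -5.38829586e-04  7.86728907e+01] [-0.27312542  0.14409875 -1.10565406] 0.007565580792947049 [-36.2   2.2  23.3 113.4  -0.9  64.6 -23.9]
need [-0.39588017 -0.62387624 78.18608104] dyaw(about z) -0.07710933820894184
```

View pics/w4.png

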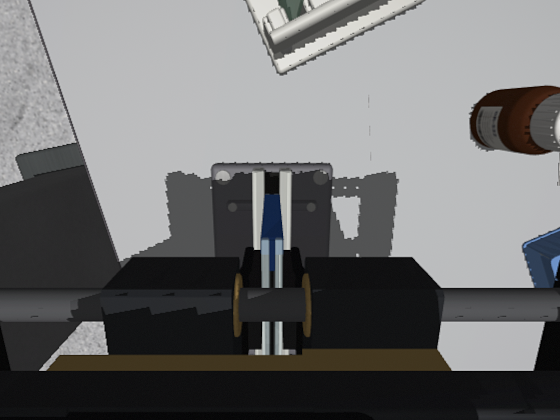

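Call:
servo_tool(
  commands=[0,-0.6,20,0,0,0,0,0,20,0,0,0,0,0,15,0,0,0,0,0,8,0,0,0,0,0,5,0,0,0,0,0,3,0,0,0,0,0,2,0,0,0,0,0,0,0,0,0,0,0,0,0,0,0],
)

```text
time_s: 9.9
tool_pos: [0.4779, 0.0882, 0.055]
tool_rot: [180.0, -0.0, 78.6]
force: [0.8, -0.4, -2.0]
grip_width: 0.0077
```

```bash
python3 chk.py .080
```

```text
t 9.9 [0.47787379 0.08822452 0.05502516] [ 1.79958520e+02 -3.08532855e-02  7.86277753e+01] [ 0.79770853 -0.42820102 -1.9974369 ] 0.007650103599048129 [-35.5   7.5  23.3 117.6  -3.6  55.5 -21.7]
need [-0.38214726  0.04557987  5.02498696] dyaw(about z) -0.1222246661565265
```

Call:
servo_tool(
  commands=[0,0,1,0,0,0,0,0,1,0,0,0,0,0,1,0,0,0,0,0,1,0,0,0,0,0,0,0,0,0,0,0,0,0,0,0],
)

```text
time_s: 10.5
tool_pos: [0.4775, 0.0881, 0.0505]
tool_rot: [-180.0, 0.0, 78.6]
force: [-0.4, -0.9, -2.1]
grip_width: 0.0079
```

Call:
servo_tool(
  commands=[0,0,0.5,0,0,0,0,0,0.5,0,0,0,0,0,0,0,0,0,0,0,0,0,0,0],
)

```text
time_s: 10.9
tool_pos: [0.4776, 0.0881, 0.05]
tool_rot: [180.0, -0.0, 78.6]
force: [-2.5, 0.1, 4.1]
grip_width: 0.008
```

Call:
servo_tool(
  commands=[-2,0,-0.3,0,0,0,-4,0,0,0,0,0,-5,0,0,0,0,0,-5,0,0,0,0,0,-5,0,0,0,0,0,-5,0,0,0,0,0,-5,0,0,0,0,0,-2,0,0,0,0,0,0,0,0,0,0,0],
)

```text
time_s: 11.8
tool_pos: [0.471, 0.0551, 0.05]
tool_rot: [180.0, 0.0, 78.6]
force: [-0.1, -0.5, 3.1]
grip_width: 0.008
```

```bash
python3 chk.py .0251
```

```text
t 11.8 [0.47104433 0.05506931 0.05003662] [1.79985185e+02 1.76240022e-02 7.85938247e+01] [-0.0581699  -0.4643376   3.12099006] 0.007960290680014345 [-33.4   6.6  24.8 119.3  -3.3  54.8 -18.2]
need [-21.42819197   0.33678723   0.04330327] dyaw(about z) -0.1561752529127176
```

Call:
servo_tool(
  commands=[-4,0.2,0,0,0,-0.1,-4,0.2,0,0,0,0,-4,0,0,0,0,0,-3,0,0,0,0,0,-2,0,0,0,0,0,-1.5,0,0,0,0,0,0,0,0,0,0,0],
)

```text
time_s: 12.5
tool_pos: [0.4679, 0.0373, 0.05]
tool_rot: [180.0, -0.0, 78.7]
force: [-0.6, 2.6, 4.7]
grip_width: 0.0082
```

```bash
python3 chk.py .0251
```

```text
t 12.5 [0.46787556 0.03731433 0.05000474] [ 1.79983436e+02 -2.38455597e-03  7.87197120e+01] [-0.58513441  2.59065539  4.74441251] 0.00819362610528595 [-32.2   5.9  25.7 120.   -3.1  54.7 -16.1]
need [-3.39706325 -0.07576575  0.00457363] dyaw(about z) -0.030287977617945216
```

Call:
servo_tool(
  commands=[-1,0,0,0,0,0,-1,0,0,0,0,0,-0.7,0,0,0,0,0,0,0,0,0,0,0],
)

```text
time_s: 12.9
tool_pos: [0.4674, 0.035, 0.05]
tool_rot: [180.0, -0.0, 78.7]
force: [1.7, 3.8, 4.5]
grip_width: 0.0077
```

Call:
servo_tool(
  commands=[-0.5,0,0,0,0,0,-0.5,0,0,0,0,0,0,0,0,0,0,0],
)

```text
time_s: 13.2
tool_pos: [0.4672, 0.0341, 0.05]
tool_rot: [180.0, -0.0, 78.7]
force: [0.4, 3.4, 4.2]
grip_width: 0.0079
```

```bash
python3 chk.py .0251
```

```text
t 13.2 [0.46723211 0.03406262 0.05000624] [ 1.79978709e+02 -2.15805187e-02  7.87368699e+01] [0.37042642 3.38594342 4.22977167] 0.007918966585685718 [-32.    5.8  25.8 120.1  -3.1  54.7 -15.8]
need [-0.08228454 -0.08083012  0.00618015] dyaw(about z) -0.01313006554100582
```

Call:
servo_tool(
  commands=[-0.5,0,0,0,0,0,-0.5,0,0,0,0,0,0,0,0,0,0,0],
)

```text
time_s: 13.5
tool_pos: [0.467, 0.0331, 0.05]
tool_rot: [180.0, -0.0, 78.7]
force: [0.8, 4.4, 4.9]
grip_width: 0.0082
```

Call:
servo_tool(
  commands=[-0.5,0,0,0,0,0,0,0,0,0,0,0],
)

```text
time_s: 13.7
tool_pos: [0.4669, 0.0326, 0.05]
tool_rot: [180.0, -0.0, 78.7]
force: [0.8, 4.0, 5.7]
grip_width: 0.0077
```

Call:
servo_tool(
  commands=[-0.5,0,0,0,0,0,0,0,0,0,0,0],
)

```text
time_s: 13.9
tool_pos: [0.4668, 0.0321, 0.05]
tool_rot: [180.0, -0.0, 78.7]
force: [0.5, 3.7, 6.2]
grip_width: 0.0083
```

Call:
servo_tool(
  commands=[-0.5,0,0,0,0,0,0,0,0,0,0,0],
)

```text
time_s: 14.1
tool_pos: [0.4667, 0.0316, 0.05]
tool_rot: [180.0, -0.0, 78.7]
force: [1.1, 3.7, 4.8]
grip_width: 0.0079
```

```bash
cat > endf.py <<'E'
from h import *
import sys
P=pose();p,d=read_camera("wrist");C=cam("wrist",P);X=cloud(C,d);cv2.imwrite(f"pics/{sys.argv[1]}.png",p[:,:,::-1])
T=(X-P[0])@P[1]*1000
S=T[190:255,255:292].reshape(-1,3);S=S[np.isfinite(S[:,0])]
e=S[(S[:,2]>-30)&(S[:,2]<20)&(abs(S[:,1])<4)]
print("end face x by z",[(k,round(np.median(e[abs(e[:,2]-k)<4][:,0]),1)) for k in range(-24,20,8) if (abs(e[:,2]-k)<4).any()])
E
python3 endf.py w5; python3 chk.py .0251
```

```text
end face x by z [(-24, np.float64(30.0)), (-16, np.float64(30.0)), (-8, np.float64(30.0)), (0, np.float64(30.0)), (8, np.float64(30.0)), (16, np.float64(29.9))]
t 14.15 [0.46672711 0.03164253 0.05000477] [ 1.79981355e+02 -2.22957899e-02  7.87371282e+01] [0.8489318  3.7529044  5.55650774] 0.007866585358543317 [-31.9   5.7  26.  120.2  -3.1  54.6 -15.5]
need [ 2.38983534 -0.05822724  0.00567911] dyaw(about z) -0.012871821485987311
```

View pics/w5.png

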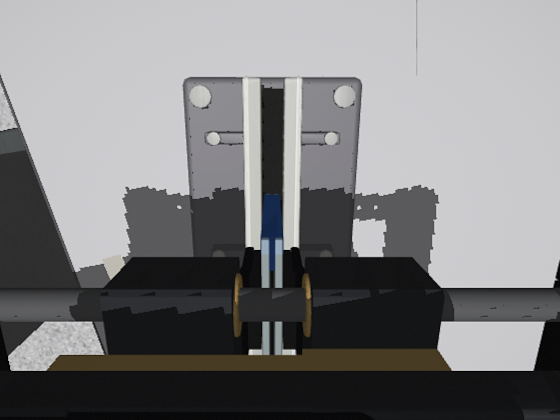

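Call:
servo_tool(
  commands=[-0.5,0,-0.1,0,0,0,-0.5,0,0,0,0,0,0,0,0,0,0,0],
)

```text
time_s: 14.45
tool_pos: [0.4666, 0.0312, 0.05]
tool_rot: [180.0, -0.1, 78.8]
force: [1.9, 5.9, 4.1]
grip_width: 0.008
```

Call:
servo_tool(
  commands=[-0.5,0,0,0,0,0,-0.5,0,0,0,0,0,0,0,0,0,0,0],
)

```text
time_s: 14.75
tool_pos: [0.4666, 0.0312, 0.05]
tool_rot: [180.0, -0.1, 78.8]
force: [2.6, 8.0, 2.5]
grip_width: 0.0078
```

```bash
python3 - <<'E'
from h import *
P=pose();p,d=read_camera("wrist");C=cam("wrist",P);X=cloud(C,d)
T=(X-P[0])@P[1]*1000
E=[]
for u in list(range(205,240))+list(range(305,340)):
    i=np.where((X[50:130,u,2]>.006)&(X[50:130,u,2]<.05))[0]
    E.append(T[50+i[0],u,0])
print("end edge tool x",np.median(E),np.std(E))
E
python3 endf.py w6
```

```text
end edge tool x 91.76591625089048 0.24693078942015517
end face x by z [(-24, np.float64(30.0)), (-16, np.float64(30.0)), (-8, np.float64(30.0)), (0, np.float64(30.0)), (8, np.float64(29.9)), (16, np.float64(29.9))]
```

Call:
servo_tool(
  commands=[1.2,0,0,0,0,0,0,0,0,0,0,0],
)

```text
time_s: 15.05
tool_pos: [0.4666, 0.0312, 0.05]
tool_rot: [180.0, -0.0, 78.7]
force: [1.3, 5.1, 3.6]
grip_width: 0.0078
```

Call:
servo_tool(
  commands=[0,0,0,0,0,0,0,0,0,0,0,0,0,0,0,0,0,0,0,0,0,0,0,0],
  jaw=30,
)

```text
time_s: 15.45
tool_pos: [0.4657, 0.0298, 0.0494]
tool_rot: [-179.9, 0.1, 78.7]
force: [0.3, -0.8, -0.0]
grip_width: 0.0277
```

```bash
python3 endf.py w7
```

```text
end face x by z [(-24, np.float64(31.4)), (-16, np.float64(31.4)), (-8, np.float64(31.4)), (0, np.float64(31.5)), (8, np.float64(31.4)), (16, np.float64(31.4))]
```

View pics/w7.png

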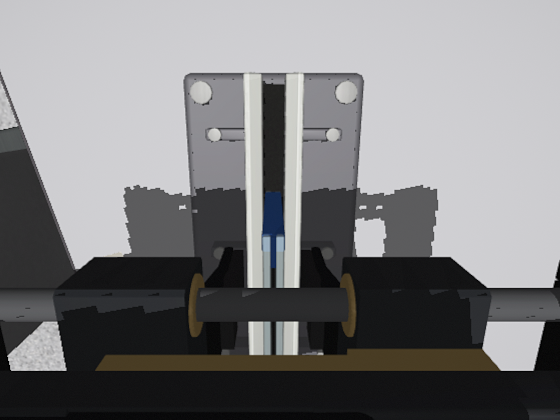

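Call:
servo_tool(
  commands=[0,0,-10,0,0,0,0,0,-25,0,0,0,0,0,-40,0,0,0,0,0,-45,0,0,0,0,0,-45,0,0,0,0,0,-40,0,0,0,-30,0,-15,0,0,0,-40,0,0,0,0,0,-40,0,0,0,0,0,-40,0,0,0,0,0],
  jaw=60,
)

```text
time_s: 16.5
tool_pos: [0.4365, -0.1182, 0.2709]
tool_rot: [179.9, -0.0, 78.7]
force: [1.2, -0.7, -0.5]
grip_width: 0.0601
```

Call:
servo_tool(
  commands=[-8,0,0,0,0,0,0,0,0,0,0,0,0,0,0,0,0,0],
)

```text
time_s: 16.8
tool_pos: [0.4357, -0.1231, 0.2702]
tool_rot: [180.0, -0.0, 78.8]
force: [0.1, 0.6, -0.5]
grip_width: 0.0602
```

```bash
cat > knob.py <<'E'
from h import *
import sys
def knob(name,c="wrist",zexp=.18):
    P=pose();o=monitor.get_obs();print("t",o["time_s"],P[0].round(4),o["tool_rot"].round(2),o["qpos"].round(1))
    p,d=read_camera(c);C=cam(c,P);X=cloud(C,d);cv2.imwrite(f"pics/{name}.png",p[:,:,::-1]);np.savez(f"pics/{name}.npz",d=d,p=P[0],R=P[1])
    g=np.array([.4502,-.0513])
    m=(np.hypot(X[...,0]-g[0],X[...,1]-g[1])<.03)&(abs(X[...,2]-zexp)<.012)
    S=X[m];zt=np.percentile(S[:,2],70);k=m&(abs(X[...,2]-zt)<.003)
    S=X[k];print("n",len(S),"top z",np.median(S[:,2]))
    (cx,cy),r=cv2.minEnclosingCircle((S[:,:2]*1000).astype(np.float32));print("circle",cx,cy,r,"mean",S[:,:2].mean(0)*1000)
    c0=np.array([cx,cy])/1000
    g_=p.astype(float).mean(-1);kk=k&(np.hypot(X[...,0]-c0[0],X[...,1]-c0[1])<.0185)
    v=g_[kk];print("bright",np.percentile(v,[5,50,90,97]))
    b=kk&(g_>np.median(v)+.5*(v.max()-np.median(v)))
    q=X[b][:,:2]-c0;w=q.mean(0);print("index n",b.sum(),"angle of mean",np.degrees(np.arctan2(w[1],w[0])),"radius mm",np.hypot(*w)*1000)
    f=cv2.fitLine((q*1000).astype(np.float32),cv2.DIST_L2,0,.01,.01).ravel();print("line dir",np.degrees(np.arctan2(f[1],f[0])))
if __name__=="__main__": knob(*sys.argv[1:])
E
python3 knob.py w8
```

```text
t 16.8 [ 0.4357 -0.1231  0.2702] [ 1.7998e+02 -5.0000e-02  7.8790e+01] [-26.4 -10.2  34.6 106.3   5.8  82.2  -4.2]
n 2846 top z 0.1830034024428112
circle 450.2828063964844 -50.9519157409668 20.707759857177734 mean [450.40242516 -50.56775343]
bright [ 44.          55.33333333  59.66666667 209.66666667]
index n 110 angle of mean -71.78034779148044 radius mm 9.362720312877597
line dir -73.94613
```

View pics/w8.png

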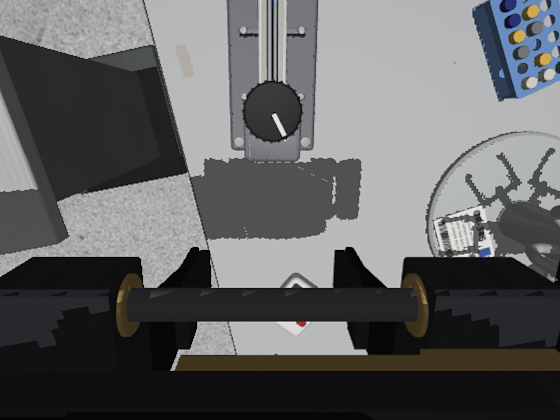

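Call:
servo_tool(
  commands=[24,0,0,0,0,0,30,0,0,0,0,0,19.7,0.3,20,0,0,0,0,0,40,0,0,-7.8,0,0,0,0,0,-7.8,0,0,0,0,0,-7.8,0,0,0,0,0,-7.8,0,0,0,0,0,0,0,0,0,0,0,0],
  jaw=70,
)

```text
time_s: 17.75
tool_pos: [0.4503, -0.0509, 0.2099]
tool_rot: [-180.0, 0.0, 109.9]
force: [0.6, -0.1, 0.7]
grip_width: 0.0701
```

```bash
cat > ck.py <<'E'
from h import *
P=pose();o=monitor.get_obs();print("t",o["time_s"],P[0].round(4),o["tool_rot"].round(2),o["qpos"].round(1),o["force"].round(1),o["wrist_torque"].round(2),o["grip_width"])
print("need",P[1].T@(np.array([.4503,-.0509,.156])-P[0])*1000)
E
python3 ck.py
```

```text
t 17.75 [ 0.4503 -0.0509  0.2099] [-179.99    0.    109.87] [-32.   -7.7  32.6 111.6   4.3  74.9  19.1] [ 0.6 -0.1  0.7] [-0.07 -0.    0.01] 0.07006926108567868
need [-1.97158750e-02  8.50368575e-03  5.38901012e+01]
```

Call:
servo_tool(
  commands=[0,0,20,0,0,0,0,0,20,0,0,0,0,0,13.9,0,0,0,0,0,0,0,0,0,0,0,0,0,0,0],
)

```text
time_s: 18.25
tool_pos: [0.4504, -0.0518, 0.1564]
tool_rot: [-180.0, 0.0, 109.9]
force: [0.0, 0.5, 1.3]
grip_width: 0.0701
```

Call:
servo_tool(
  commands=[0,0,0,0,0,0,0,0,0,0,0,0,0,0,0,0,0,0,0,0,0,0,0,0,0,0,0,0,0,0],
  jaw=30,
  newtons=12,
)

```text
time_s: 18.75
tool_pos: [0.4504, -0.052, 0.1563]
tool_rot: [180.0, 0.0, 109.9]
force: [0.0, -1.2, 0.4]
grip_width: 0.0395
```

```bash
python3 ck.py
```

```text
t 18.75 [ 0.4504 -0.052   0.1563] [179.96   0.   109.92] [-31.7  -4.9  33.7 115.9   2.9  68.2  20.7] [ 0.  -1.2  0.4] [-0.2   0.1   0.03] 0.03952458428678656
need [1.07988678 0.25886323 0.26869862]
```

Call:
servo_tool(
  commands=[1,0.2,0,0,0,0,0,0,-0.1,0,0,-4,0,0,-0.1,0,0,-8,0,0,-0.1,0,0,-8,0,0,-0.1,0,0,-8,0,0,-0.1,0,0,-8,0,0,-0.1,0,0,-8,0,0,-0.1,0,0,-8,0,0,-0.1,0,0,-8,0,0,0,0,0,0],
)

```text
time_s: 19.75
tool_pos: [0.4508, -0.0515, 0.1571]
tool_rot: [-180.0, 0.1, 169.9]
force: [2.0, -2.5, -0.8]
grip_width: 0.0397
```

```bash
python3 ck.py
```

```text
t 19.75 [ 0.4508 -0.0515  0.1571] [-1.7998e+02  1.1000e-01  1.6994e+02] [-35.1  -5.3  36.8 115.9   3.5  68.3  80.2] [ 2.  -2.5 -0.8] [-0.44 -0.54  0.03] 0.03969741186208259
need [0.59769853 0.52069589 1.09876824]
```

Call:
servo_tool(
  commands=[0,0,0,0,0,-7,0,0,0,0,0,-7,0,0,0,0,0,-7,0,0,0,0,0,-4,0,0,0,0,0,0,0,0,0,0,0,0],
)

```text
time_s: 20.35
tool_pos: [0.4507, -0.0512, 0.1571]
tool_rot: [-180.0, 0.1, -165.3]
force: [4.2, -1.7, -0.2]
grip_width: 0.0394
```

Call:
servo_tool(
  commands=[0,0,0,0,0,0,0,0,0,0,0,0,0,0,0,0,0,0,0,0,0,0,0,0],
  jaw=70,
)

```text
time_s: 20.75
tool_pos: [0.4497, -0.0508, 0.1567]
tool_rot: [180.0, -0.0, -165.1]
force: [-0.2, -0.6, 0.6]
grip_width: 0.0637
```

```bash
python3 ck.py
python3 - <<'E'
from h import *
P=pose();p,d=read_camera("wrist");cv2.imwrite("pics/w9.png",p[:,:,::-1])
p,d=read_camera("scene");cv2.imwrite("pics/s9.png",cv2.resize(p[130:340,150:390,::-1],None,fx=2.7,fy=2.7));C=cam("scene");X=cloud(C,d)
m=(np.hypot(X[...,0]-.4503,X[...,1]+.0509)<.03)&(X[...,2]>.135)&(X[...,2]<.2)
print(np.percentile(X[m][:,2],[50,90,98]),m.sum())
E
```

```text
t 20.75 [ 0.4497 -0.0508  0.1567] [ 1.7997e+02 -4.0000e-02 -1.6509e+02] [-36.7  -5.5  38.2 116.    3.6  68.4 105. ] [-0.2 -0.6  0.6] [ 0.04  0.04 -0.01] 0.06372175184776814
need [-0.59613939 -0.22065238  0.69821215]
[0.16717257 0.18051827 0.18176765] 343
```

View pics/w9.png

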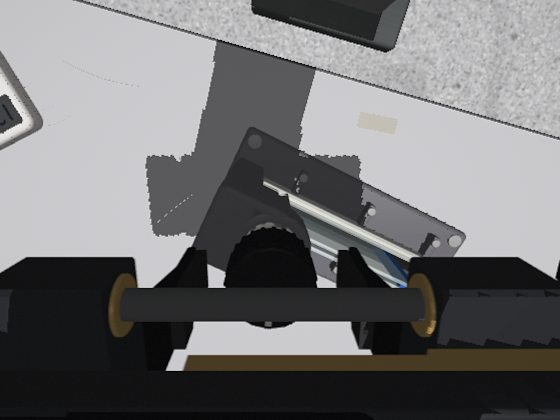

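View pics/s9.png

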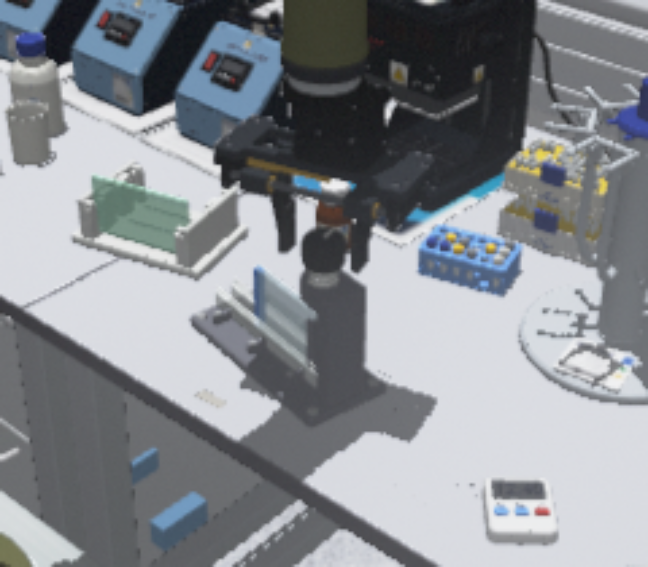

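Run:
```python
from h import *
def f(d,C,t):
    X=cloud(C,d);m=(np.hypot(X[...,0]-.4503,X[...,1]+.0509)<.022)&(X[...,2]>.135)&(X[...,2]<.21)
    print(t,np.percentile(X[m][:,2],[50,90,95,98,99.5]),m.sum())
f(np.load("pics/scene0d.npy"),cam("scene"),"s0")
p,d=read_camera("scene");f(d,cam("scene"),"s")
P=pose();p,d=read_camera("wrist");f(d,cam("wrist",P),"w")
X=cloud(cam("wrist",P),d);print((X[225:290:4,268,2]*1000).round(1))
for v in (230,240,250,260,270,280): print(v,X[v,268].round(4))
```

```text
s0 [0.17296418 0.18540472 0.1862218  0.18677342 0.18743389] 305
s [0.16998891 0.18086794 0.18169507 0.18254563 0.18289329] 291
w [0.17794418 0.17902138 0.17926635 0.17951796 0.17985014] 4828
[127.5 155.5 160.5 166.5 171.2 176.7 177.6 178.  178.4 178.8 178.1 179.
 177.6 177.7 178.4 179.2 240.1]
230 [ 0.4317 -0.0571  0.1574]
240 [ 0.4321 -0.0569  0.1698]
250 [ 0.4332 -0.0565  0.1786]
260 [ 0.4375 -0.0554  0.1787]
270 [ 0.4427 -0.054   0.1771]
280 [ 0.4466 -0.053   0.1785]
```

Call:
servo_tool(
  commands=[-0.6,-0.2,2.5,0,0,0,0,0,3,0,0,0,0,0,0,0,0,0,0,0,0,0,0,0],
  jaw=60,
)

```text
time_s: 21.35
tool_pos: [0.4505, -0.0511, 0.1512]
tool_rot: [180.0, -0.0, -165.1]
force: [0.1, 0.2, -0.3]
grip_width: 0.0602
```

Call:
servo_tool(
  commands=[0,0,0,0,0,0,0,0,0,0,0,0,0,0,0,0,0,0,0,0,0,0,0,0],
  jaw=30,
)

```text
time_s: 21.75
tool_pos: [0.4508, -0.0513, 0.1514]
tool_rot: [-180.0, 0.0, -165.1]
force: [0.7, -0.3, -0.5]
grip_width: 0.0399
```

```bash
python3 ck.py
```

```text
t 21.75 [ 0.4508 -0.0513  0.1514] [-1.7999e+02  1.0000e-02 -1.6508e+02] [-36.6  -5.   38.4 116.3   3.4  67.7 105.3] [ 0.7 -0.3 -0.5] [-0.03 -0.01 -0.02] 0.039896443680651594
need [ 0.36599857  0.47637337 -4.55257149]
```

Forward stroke A (200°), in parts.

Call:
servo_tool(
  commands=[0,0,0.1,0,0,4,0,0,0.13,0,0,8,0,0,0.13,0,0,8,0,0,0.13,0,0,8,0,0,0.13,0,0,8,0,0,0.13,0,0,8,0,0,0.13,0,0,8,0,0,0.13,0,0,8,0,0,0.13,0,0,8,0,0,0.1,0,0,4],
)

```text
time_s: 22.75
tool_pos: [0.4506, -0.0519, 0.1502]
tool_rot: [-180.0, 0.0, 122.7]
force: [-0.6, -1.3, 1.3]
grip_width: 0.0397
```

```bash
python3 ck.py
```

```text
t 22.75 [ 0.4506 -0.0519  0.1502] [-1.7996e+02  4.0000e-02  1.2265e+02] [-32.7  -4.6  34.7 116.3   2.9  67.5  33.5] [-0.6 -1.3  1.3] [-0.45  0.25  0.06] 0.03967832038768536
need [ 0.98041414  0.29943504 -5.76985645]
```

Call:
servo_tool(
  commands=[0,0,0.1,0,0,4,0,0,0.13,0,0,8,0,0,0.13,0,0,8,0,0,0.13,0,0,8,0,0,0.13,0,0,8,0,0,0.13,0,0,8,0,0,0.13,0,0,8,0,0,0.13,0,0,8,0,0,0.13,0,0,8,0,0,0,0,0,0],
)

```text
time_s: 23.75
tool_pos: [0.4499, -0.0519, 0.149]
tool_rot: [-179.9, 0.1, 54.9]
force: [-3.1, -3.5, 4.4]
grip_width: 0.04
```

Call:
servo_tool(
  commands=[0,0,0.13,0,0,6,0,0,0.13,0,0,8,0,0,0.13,0,0,8,0,0,0.13,0,0,8,0,0,0.13,0,0,8,0,0,0.13,0,0,8,0,0,0.13,0,0,8,0,0,0.13,0,0,6,0,0,0,0,0,0,0,0,0,0,0,0],
)

```text
time_s: 24.75
tool_pos: [0.4496, -0.0514, 0.1481]
tool_rot: [180.0, 0.1, -4.9]
force: [-4.3, -1.3, 5.3]
grip_width: 0.0392
```

```bash
python3 ck.py
```

```text
t 24.75 [ 0.4496 -0.0514  0.1481] [ 1.7999e+02  1.3000e-01 -4.8800e+00] [-26.9  -4.   29.2 116.3   2.1  67.3 -93.4] [-4.3 -1.3  5.3] [-0.38  1.29 -0.07] 0.03917720663616681
need [ 0.59010855 -0.54523297 -7.94949844]
```

Call:
servo_tool(
  commands=[0,0,0,0,0,0,0,0,0,0,0,0,0,0,0,0,0,0,0,0,0,0,0,0],
  jaw=65,
)

```text
time_s: 25.15
tool_pos: [0.4509, -0.0509, 0.1479]
tool_rot: [-180.0, -0.0, -5.0]
force: [-0.0, 0.2, 0.3]
grip_width: 0.0616
```

```bash
python3 ck.py
python3 - <<'E'
from h import *
P=pose();p,d=read_camera("wrist");cv2.imwrite("pics/w10.png",p[:,:,::-1]);C=cam("wrist",P);X=cloud(C,d)
m=(np.hypot(X[...,0]-.4503,X[...,1]+.0509)<.022)&(X[...,2]>.165)&(X[...,2]<.19)
print(np.median(X[m][:,2]),m.sum())
E
```

```text
t 25.15 [ 0.4509 -0.0509  0.1479] [-1.7999e+02 -2.0000e-02 -5.0100e+00] [-26.9  -3.9  29.2 116.3   2.1  67.1 -93.6] [-0.   0.2  0.3] [-0.04  0.17 -0.02] 0.0616133051751561
need [-0.56673547  0.04324138 -8.10405839]
0.1748486494278722 4037
```

View pics/w10.png

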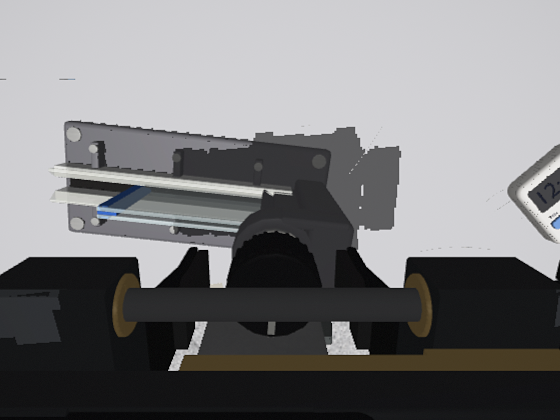

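Call:
servo_tool(
  commands=[-0.5,0,1,0,0,-8.5,0,0,0.5,0,0,-8.5,0,0,0,0,0,-8.5,0,0,0,0,0,-8.5,0,0,0,0,0,-8.5,0,0,0,0,0,-8.5,0,0,0,0,0,-8.5,0,0,0,0,0,-8.5,0,0,0,0,0,-8.5,0,0,0,0,0,-8.5],
)

```text
time_s: 26.2
tool_pos: [0.4503, -0.051, 0.1464]
tool_rot: [180.0, -0.0, 80.3]
force: [-0.1, -0.0, 0.1]
grip_width: 0.0645
```

Call:
servo_tool(
  commands=[0,0,0,0,0,-8.5,0,0,0,0,0,-8.5,0,0,0,0,0,-8.5,0,0,0,0,0,-8.5,0,0,0,0,0,-8.5,0,0,0,0,0,-8.5,0,0,0,0,0,-8.5,0,0,0,0,0,-8.5,0,0,0,0,0,-8.5,0,0,0,0,0,-8.5],
)

```text
time_s: 27.2
tool_pos: [0.4503, -0.051, 0.1464]
tool_rot: [180.0, 0.0, 165.3]
force: [0.3, -0.3, -0.3]
grip_width: 0.0649
```

Call:
servo_tool(
  commands=[0,0,0,0,0,-8.5,0,0,0,0,0,-1.5,0,0,0,0,0,0,0,0,0,0,0,0],
)

```text
time_s: 27.6
tool_pos: [0.4502, -0.051, 0.1464]
tool_rot: [180.0, 0.0, 174.8]
force: [0.2, -0.4, 0.7]
grip_width: 0.0646
```

```bash
python3 ck.py
```

```text
t 27.6 [ 0.4502 -0.051   0.1464] [1.7999e+02 1.0000e-02 1.7480e+02] [-35.1  -4.6  37.  116.7   3.   67.   85.5] [ 0.2 -0.4  0.7] [0.05 0.   0.04] 0.06461758454965551
need [-0.08153733  0.1005164  -9.5763162 ]
```

Call:
servo_tool(
  commands=[0,0,0,0,0,0,0,0,0,0,0,0,0,0,0,0,0,0,0,0,0,0,0,0],
  jaw=30,
)

```text
time_s: 28.0
tool_pos: [0.4502, -0.0511, 0.1464]
tool_rot: [180.0, 0.0, 174.9]
force: [-0.3, -0.1, 0.7]
grip_width: 0.0409
```

Call:
servo_tool(
  commands=[0,0,0.1,0,0,4,0,0,0.13,0,0,8,0,0,0.13,0,0,8,0,0,0.13,0,0,8,0,0,0.13,0,0,8,0,0,0.13,0,0,8,0,0,0.13,0,0,8,0,0,0.13,0,0,8,0,0,0,0,0,0],
)

```text
time_s: 28.9
tool_pos: [0.4502, -0.0514, 0.1454]
tool_rot: [-180.0, 0.0, 114.9]
force: [-0.1, -2.1, -0.5]
grip_width: 0.0393
```

Call:
servo_tool(
  commands=[0,0,0.1,0,0,4,0,0,0.13,0,0,8,0,0,0.13,0,0,8,0,0,0.13,0,0,8,0,0,0.13,0,0,8,0,0,0.13,0,0,8,0,0,0.13,0,0,8,0,0,0.13,0,0,8,0,0,0,0,0,0],
)

```text
time_s: 29.8
tool_pos: [0.4502, -0.0514, 0.1444]
tool_rot: [180.0, 0.0, 55.1]
force: [-0.3, -1.1, -0.4]
grip_width: 0.0398
```

Call:
servo_tool(
  commands=[0,0,0.1,0,0,4,0,0,0.13,0,0,8,0,0,0.13,0,0,8,0,0,0.13,0,0,8,0,0,0.13,0,0,8,0,0,0.13,0,0,8,0,0,0.13,0,0,8,0,0,0.13,0,0,8,0,0,0,0,0,0,0,0,0,0,0,0],
)

```text
time_s: 30.8
tool_pos: [0.4502, -0.0514, 0.1435]
tool_rot: [180.0, -0.0, -4.7]
force: [-0.0, -1.4, 0.9]
grip_width: 0.0396
```

```bash
python3 ck.py
python3 - <<'E'
from h import *
P=pose();p,d=read_camera("wrist");cv2.imwrite("pics/w11.png",p[:,:,::-1]);C=cam("wrist",P);X=cloud(C,d)
m=(np.hypot(X[...,0]-.4503,X[...,1]+.0509)<.022)&(X[...,2]>.162)&(X[...,2]<.19)
print(np.median(X[m][:,2]),m.sum())
p,d=read_camera("scene");cv2.imwrite("pics/s11.png",cv2.resize(p[130:340,150:390,::-1],None,fx=2.7,fy=2.7))
E
```

```text
t 30.8 [ 0.4502 -0.0514  0.1435] [ 1.7998e+02 -1.0000e-02 -4.7300e+00] [-27.   -3.7  29.3 116.7   2.   66.6 -93.2] [-0.  -1.4  0.9] [-0.48  0.13  0.06] 0.03959212992665543
need [  0.04599187  -0.54108141 -12.54530343]
0.1718914211580757 4373
```

View pics/w11.png

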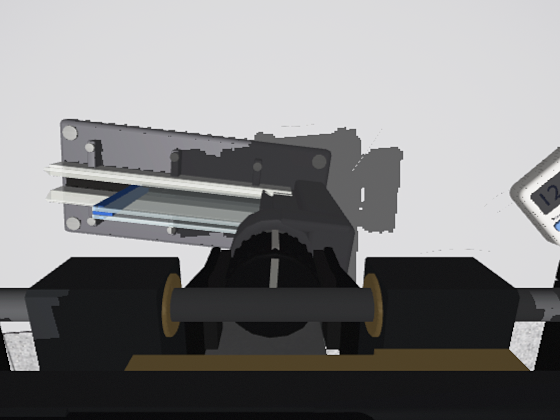

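View pics/s11.png

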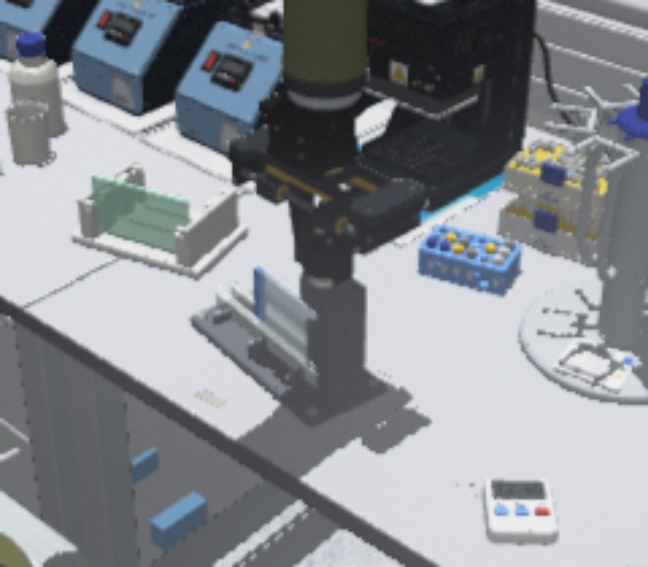

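```bash
python3 -c "
from cell import env
print(env.sign_off())"
```

```text
the job is handed in; nothing more can be done
None
```

The job is done and handed in at about 31 s of the 72 s allowed.

- **Cassette:** I lifted it out of the rack's far slot, lowered it into the stand's groove and slid it along. It stopped against the end post at about 8 N. I then released it, and the last pictures show it upright and home.
- **Screw:** I turned the knob back 85° and opened the fingers. The knob top dropped from 183.0 to 178.3 mm, so the screw was in its thread. I then turned it forward 380° in two grips, because the extra 20° made up for having turned back past the drop point. It ended at about one turn (roughly 355°), judging by the index line.
- **Last checks:**
  - The knob top is at 171.9 mm, which gives a depth of about 12.1 mm against the 12 mm expected.
  - The index line agreed with the turn count, with no slip visible.
  - The gripper still holds the knob at 12 N, with about 2 N on the wrist.
  - The spare plate and the timer look untouched. The tube rack was seen from one camera only, and the bottle was hidden behind the arm in the last picture.
- **Disagreement:** the cassette met the post about 2 mm farther along than my first estimate of the stand's position. That is about the calibration error, and it fits the knob position I measured afterwards.

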